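# Press the magenta flask into the sprung cradle and hold it

## Robot

A 6-joint arm with a two-finger parallel gripper is mounted at the origin on the work surface. World frame = base frame: x ahead of the robot, y to its left, z up, the work surface at z = 0. Lengths are in m, angles in rad, forces in N, time in s.
With the tool pointing down it reaches from about 0.25 to 0.725 m from the base axis. Payload 4 kg.
Tool frame: the origin (TCP) lies midway between the tips of the shut fingers; the grasp point (between the pads) lies 19 mm behind it; z points along the fingers, y is the line along which they close (so a half turn about z gives the same grasp; the last joint's range is limited). The gripper opens to 85 mm and grips with 20 to 120 N. Pads are 22 mm wide; open, the fingers measure 114 mm over their backs; the gripper's body (76 mm by 85 mm) begins 54 mm behind the grasp point. The pads swing forward as they close: fully open they stand 13 mm farther back than shut.
Start: joints at [1.308, 0.241, 0.005, 1.335, 0, 1.571], TCP at [0.13, 0.483, 0.231] pointing down, gripper open.
Joint ranges: [-2.72, 2.72], [-1.05, 1.87], [-1.09, 1.28], [-1.99, 2.15], [-1.42, 1.44], [-3.14, 3.14]. Speed limits (rad/s): [2.79, 2.79, 3.14, 3.14, 3.14, 3.14].

## Interface

Orientations are given as a unit quaternion [x, y, z, w].
In Python, from workcell import bot gives the robot as it stands.
- The arm moves only by the tool play_rows, never from a script. Its argument "moves" is a list of rows, each a list of 3 entries, a list of its own where there are three numbers: the opening, from -1 (shut) to 1 (fully open), then the shift along the tool's x, y, z in cm, then the turn, a rotation vector about the tool's x, y, z in rad. A call has 1 to 12 rows; each row shifts and turns the commanded pose from where the row before left it, along the tool's axes as they then stand; what a row does not reach is not made up. A row lasts 1/12 s, in which the tool goes at most 41.7 mm and 7.16 degrees, less where a joint would pass 70% of its speed; a pose out of reach is approached as far as the arm can. A call is refused whole if a number of a shift passes 4.17 or a number of a turn 0.125, either way. A call with a gripper value outside its range is refused whole. The fingers move at their own pace and stop on an object; the grip force is fixed at half the most. Time passes only in rows, so rows that do not move let the fingers close. It gives the time, the measured TCP pose, the force and the opening at its end, in the units of the state.
- bot.get_obs(): the state, without advancing time (a new reading comes with each control period).
- bot.camera(name): name is "scene" or "top" or "wrist"; returns (picture, depth): 420x560x3 uint8, red, green, blue; 420x560 float32, m along the optical axis (not along the pixel's ray), 0 where there is no reading.
- bot.camera_info(name): a dict with "K" (3x3 intrinsics, pixels), "k1" (the pictures are not rectified: a ray, as slopes to the right and down, at radius r is drawn at 1 + k1 r^2 times it, then the intrinsics apply), "world_from_camera" (4x4, takes a point from camera to world coordinates); the wrist camera has in their place "T_tool_cam" (4x4, takes a point from camera to tool coordinates, whose origin is the TCP and whose axes are the flange's). Camera axes: x right, y up, looking along -z (the intrinsics and any distortion apply to the point x, -y, -z); pixel columns grow to the right and rows downward; lengths in m; the calibration is good to about 2 mm. A picture is of the moment at which its call begins: read the wrist's pose just before it. camera_info takes no time and is no camera call.
- bot.job_done(): hands the job in, once; it reports no verdict.
The state is a dict: "clock": time; "joint_pos": joint angles; "joint_vel": joint speeds; "tau": joint torques, N m; "eef_pos": TCP position; "tool_rot": TCP orientation; "ft_force": force on the tool from outside, world axes, zero at the start; "ft_torque": the same for the moment, N m; "grip_width": finger opening in m.
Only numpy, scipy, OpenCV 4.12 (cv2) and the standard library are available. Lean on these libraries where they do the work, as an engineer would, in place of code of your own. Each camera call takes 0.05 s, during which the arm holds its last target. There are 200 camera calls.

## Task

Get the magenta flask ready for clamping: take the wooden cover off the sprung ring cradle and leave it flat and knob up in the white tray, then set the magenta flask upright in the cradle's blue ring and press it down until the ring is at the bottom of its travel. Finish while still holding the flask pressed down, so that I can close the clamp: do not let go or back off. Leave the other flasks, the jars, the spoon, the brass band and the steel lid where they are.

Things in the scene. Friction and masses are not known exactly. Their poses are not given: they have to be found in the camera images.
- flask_magenta: empty corked round flask of magenta-tinted glass, about 130 to 210 g: 80 mm ball, centre 33.5 mm above its flat foot (44 mm across); straight neck 28 mm in diameter from 71 to 129 mm above the foot, then a cork 24 mm in diameter up to 141 mm. Origin: centre of the foot; z runs up the neck. The one to use
- flask_amber: empty corked round flask of amber (orange)-tinted glass, about 130 to 210 g: 80 mm ball, centre 33.5 mm above its flat foot (44 mm across); straight neck 28 mm in diameter from 71 to 129 mm above the foot, then a cork 24 mm in diameter up to 141 mm. Origin: centre of the foot; z runs up the neck. Leave alone
- flask_green: empty corked round flask of green-tinted glass, about 130 to 210 g: 80 mm ball, centre 33.5 mm above its flat foot (44 mm across); straight neck 28 mm in diameter from 71 to 129 mm above the foot, then a cork 24 mm in diameter up to 141 mm. Origin: centre of the foot; z runs up the neck. Leave alone
- cradle: sprung cradle, fixed to the table: square dark steel base plate 110 x 110 x 16 mm with three upright guide posts 47 mm from its centre, tops 78 mm above the table, carrying the blue ring. Origin: centre of the plate's underside, on the table; the ring's axis is its z axis
- ring_top (a point): centre of the ring's top face (moves with the ring). Blue plastic ring, inner diameter 60 mm, outer 80 mm, 14 mm thick; top face 72 mm above the table when up, 52 mm when fully pressed. A flask's ball rests on the inner edge and centres itself, its foot then about 7 mm below the top face
- cradle_ring (a joint): downward travel of the ring in m: 0 up, 0.020 at its bottom stop. Spring 500 N/m with 2 N preload: about 12 N in all at the bottom, of which ring and flask weigh 2 to 3 N; it springs back up when not pressed
- cover: round wooden dust cover lying on the cradle's ring at the start, about 56 to 91 g: disc 74 mm across from 8 to 14 mm above its origin, a spigot 52 mm across below it (0 to 8 mm) that sits loosely in the ring, and a pale upright knob 22 mm in diameter from 14 to 42 mm. Origin: centre of the spigot's underside; z up through the knob
- tray_in (a point): centre of the inner floor (5 mm above the table) of the fixed white tray; inside 150 mm along its x and 140 mm along its y, walls 20 mm high over the table
- jar_indigo: closed dark blue jar, 72 mm across, 110 mm tall; origin under its centre. Leave alone
- jar_plum: closed dark plum jar, 72 mm across, 110 mm tall; origin under its centre. Leave alone
- spoon: spoon with wooden handle and steel bowl, 170 mm long, lying on the table. Leave alone
- band: brass screw band 72 mm across, 14 mm high, lying on the table. Leave alone
- lid: flat steel jar lid 68 mm across, 6 mm thick, lying on the table. Leave alone

How it is judged:
On the way:
1. the cover lies flat, knob up, in the tray, let go (x of cover in the frame of tray_in between -0.045 and 0.045 m and y of cover in the frame of tray_in between -0.04 and 0.04 m and z of cover in the frame of tray_in below 0.012 m and angle between cover's own z axis and vertical below 0.3 rad and contact force between the fingers and cover below 0.1 N), for 0.2 s.
At the end, for the whole second after the job is handed in: Last second: magenta flask in the blue ring (within 8 mm of its axis, foot 2-12 mm below its top), upright within 8 deg, still; ring down over 16.5 of 20 mm; over 5 N on the cradle, fingers on flask over 2 N; cover flat, knob up, let go, on the tray floor within 45/40 mm (x/y) of its centre (all of step 1 and value of joint cradle_ring above 0.0165 m and contact force between flask_magenta and cradle above 5 N and contact force between the fingers and flask_magenta above 2 N and horizontal distance between flask_magenta and ring_top below 0.008 m and angle between flask_magenta's own z axis and vertical below 0.15 rad and z of flask_magenta in the frame of ring_top between -0.012 and -0.002 m and linear speed of flask_magenta below 0.02 m/s); the arm keeps its last pose, push and grip.
It fails at once if another flask, a jar, the spoon, the band or the lid is moved more than 30 mm (distance of any of flask_amber, flask_green, jar_indigo, jar_plum, spoon, band, lid from where it was at the start of the episode above 0.03 m).
It fails at once if another flask or a jar is tipped (angle between any of flask_amber, flask_green, jar_indigo, jar_plum's own z axis and vertical above 0.4 rad).
It also fails if it takes over 58 s, if anything falls off the work surface, if the arm or the gripper's body presses on something with over 40 N, if the wrist force passes 120 N, or if a joint passes its speed limit or range.

## Working session

There is one attempt and no reset: what is moved stays moved. The work goes in short steps, Python scripts to look and compute and a tool call to move; the robot and the scene stay as the last step left them, time stands still between calls to the robot, and variables do not carry over. Pictures are saved under pics/ and viewed, on a budget of 10 in all, crops included, one or two more only if the job needs it, and the job is handed in when it is done.

Besides the shell and the picture viewer there is one more tool, called after "Request:" in YAML: its name, and indented under it one key for each argument. play_rows: Moves the arm, as the interface text tells. Its arguments: {"type":"object","properties":{"moves":{"type":"array"}},"required":["moves"]}

```bash
mkdir -p pics; cat > h.py <<'E'
import numpy as np, cv2
from scipy.spatial.transform import Rotation as R
from workcell import bot
def T_of(name, obs):
    i=bot.camera_info(name)
    if name!="wrist": return np.array(i["world_from_camera"])
    T=np.eye(4);T[:3,:3]=R.from_quat(obs["tool_rot"]).as_matrix();T[:3,3]=obs["eef_pos"]
    return T@np.array(i["T_tool_cam"])
def rays(name,px,obs):
    i=bot.camera_info(name);K=np.array(i["K"]);px=np.atleast_2d(px).astype(float)
    p=cv2.undistortPoints(px[:,None],K,np.array([i["k1"],0,0,0.]))[:,0]
    d=np.c_[p[:,0],-p[:,1],-np.ones(len(p))]
    T=T_of(name,obs); return T[:3,3],d@T[:3,:3].T
def onplane(name,px,z,obs):
    o,d=rays(name,px,obs); return o+d*((z-o[2])/d[:,2])[:,None]
def cloud(name,px,dep,obs):
    o,d=rays(name,px,obs); px=np.atleast_2d(px).astype(int)
    return o+d*dep[px[:,1],px[:,0]][:,None]
def shot(name,fn):
    obs=bot.get_obs(); im,dep=bot.camera(name)
    np.savez("pics/"+fn+".npz",im=im,dep=dep)
    cv2.imwrite("pics/"+fn+".png",im[:,:,::-1]); return im,dep,obs
E
python3 - <<'E'
from h import *
o=bot.get_obs();print(o)
for n in("scene","top"):
    shot(n,n+"0");print(n,bot.camera_info(n))
E
```

```text
{'clock': 0.0, 'joint_pos': array([1.30801658e+00, 2.41402822e-01, 3.69255712e-03, 1.33518907e+00,
       4.13676683e-06, 1.57079762e+00]), 'joint_vel': array([-0.00082927,  0.00052079, -0.00141897, -0.00145392,  0.00042068,
        0.00187598]), 'tau': array([ 1.73808967e-03, -3.72322726e+01,  2.52405560e+01,  1.69029372e-02,
        2.61585856e-04, -1.95840038e-06]), 'eef_pos': array([0.12971459, 0.48221482, 0.23040594]), 'tool_rot': array([ 1.31012736e-01,  9.91380128e-01, -1.04216944e-03, -1.39809628e-04]), 'ft_force': array([-0.33282811,  0.21004371,  0.11117393]), 'ft_torque': array([ 0.04474582, -0.03763582,  0.03793567]), 'grip_width': 0.0851929920251904}
scene {'K': array([[458.66675683,   0.        , 278.17000439],
       [  0.        , 458.66675683, 210.99274176],
       [  0.        ,   0.        ,   1.        ]]), 'k1': -2.3567587858160523e-05, 'world_from_camera': array([[-0.52611779, -0.70353334,  0.47774566,  1.08560126],
       [ 0.85039909, -0.43830331,  0.29105255,  0.29208875],
       [ 0.00463233,  0.5594024 ,  0.82888328,  0.97827709],
       [ 0.        ,  0.        ,  0.        ,  1.        ]])}
top {'K': array([[396.02347515,   0.        , 277.05091564],
       [  0.        , 396.02347515, 205.46370383],
       [  0.        ,   0.        ,   1.        ]]), 'k1': -0.015441945893698855, 'world_from_camera': array([[ 5.90887294e-03,  9.92721207e-01, -1.20290024e-01,
         4.39832042e-01],
       [-9.99982539e-01,  5.87539131e-03, -6.33005251e-04,
        -2.58450659e-02],
       [ 7.83532220e-05,  1.20291664e-01,  9.92738591e-01,
         9.31053981e-01],
       [ 0.00000000e+00,  0.00000000e+00,  0.00000000e+00,
         1.00000000e+00]])}
```

View pics/top0.png

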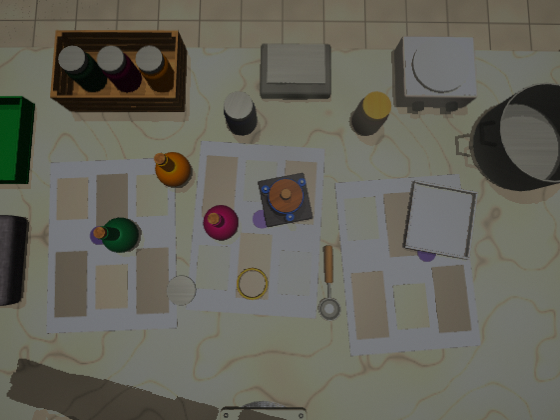

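View pics/scene0.png

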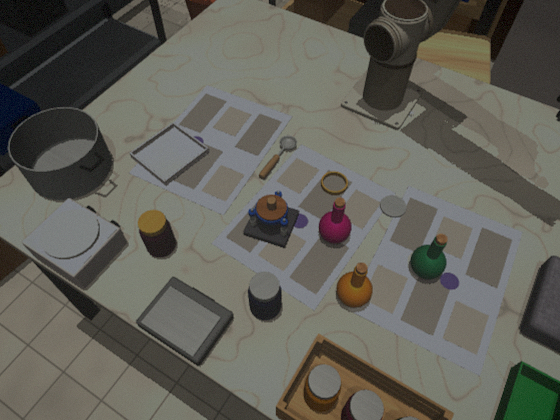

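Top view: cover knob at about (286,196) on the cradle, magenta flask at (221,222) with its cork at (210,211), and the white tray around (440,219). Scene view: cradle (272,210), flask (336,225), tray (170,152).

```bash
cat > m.py <<'E'
from h import *
obs=bot.get_obs()
D={n:np.load(f"pics/{n}0.npz") for n in("top","scene")}
boxes={"top":dict(mag=(195,195,245,245),cork=(200,200,218,222),cov=(255,170,318,230),tray=(395,175,480,262)),
"scene":dict(mag=(310,190,360,250),cov=(240,185,305,250))}
for n,b in boxes.items():
    hsv=cv2.cvtColor(D[n]["im"],cv2.COLOR_RGB2HSV)
    for k,(x0,y0,x1,y1) in b.items():
        v,u=np.mgrid[y0:y1,x0:x1];u=u.ravel();v=v.ravel();h,s,val=hsv[v,u].T.astype(int)
        P=cloud(n,np.c_[u,v],D[n]["dep"],obs);z=P[:,2]
        if k=="mag":
            m=(h>155)&(h<177)&(s>120)&(val>50);uv=np.c_[u[m],v[m]]
            c,r=cv2.minEnclosingCircle(uv.astype(np.float32));
            print(n,k,m.sum(),"circ",c,r,"@.0335",onplane(n,c,.0335,obs)[0],"zmax",z[m].max())
            mm=(z>.05)&(z<.2);
            for a in(.072,.09,.11,.13,.138):
                q=mm&(abs(z-a)<.006); print("   z",a,q.sum(),P[q].mean(0) if q.any() else'')
            # sphere fit on depth
            q=m&(z>.02)&(z<.066);A=np.c_[2*P[q],np.ones(q.sum())];s_=np.linalg.lstsq(A,(P[q]**2).sum(1),rcond=None)[0];print("   sphere",s_[:3],np.sqrt(s_[3]+s_[:3]@s_[:3]))
        if k=="cov":
            for a,t in((.106,.006),(.078,.004)):
                q=abs(z-a)<t;print(n,k,a,q.sum(),P[q].mean(0),(P[q].min(0)+P[q].max(0))/2,np.ptp(P[q],axis=0))
        if k=="tray":
            m=(z>.013)&(z<.03);r=cv2.minAreaRect(P[m][:,:2].astype(np.float32)*1000);print(n,k,m.sum(),r,np.median(z))
# base plate
x0,y0,x1,y1=250,165,320,232;v,u=np.mgrid[y0:y1,x0:x1];u=u.ravel();v=v.ravel()
P=cloud("top",np.c_[u,v],D["top"]["dep"],obs);q=(P[:,2]>.010)&(P[:,2]<.022)
print("base",cv2.minAreaRect(P[q][:,:2].astype(np.float32)*1000))
# heights elsewhere
v,u=np.mgrid[0:420:2,0:560:2];P=cloud("top",np.c_[u.ravel(),v.ravel()],D["top"]["dep"],obs)
for nm,(a,b) in dict(amber=(165,165),green=(108,235),jar1=(240,105),jar2=(375,105)).items():
    q=(abs(u.ravel()-a)<22)&(abs(v.ravel()-b)<22)&(P[:,2]>.09)&(P[:,2]<.16);print(nm,P[q].mean(0),q.sum())
print(np.array(bot.camera_info("wrist")["T_tool_cam"]),bot.camera_info("wrist")["K"])
E
python3 m.py
```

```text
top mag 770 circ (220.1431884765625, 222.00704956054688) 17.127668380737305 @.0335 [0.5099583  0.10380998 0.0335    ] zmax 0.9310539809051844
   z 0.072 155 [0.50636585 0.09682325 0.06845678]
   z 0.09 10 [0.50599027 0.09187116 0.09030458]
   z 0.11 12 [0.5035979  0.09242441 0.11072134]
   z 0.13 38 [0.50606277 0.09710747 0.12911436]
   z 0.138 111 [0.50909072 0.1014606  0.14037114]
   sphere [0.50975274 0.10235851 0.0339635 ] 0.03919994770685877
top cov 0.106 81 [ 0.56551924 -0.04408439  0.1053412 ] [ 0.56552738 -0.04411977  0.10472424] [0.01907683 0.02124825 0.00877697]
top cov 0.078 806 [ 0.56566206 -0.04395381  0.07752063] [ 0.56017791 -0.040218    0.07804211] [0.08425656 0.08305251 0.00766147]
top tray 689 ((520.8987426757812, -406.74041748046875), (153.18801879882812, 160.8238067626953), 79.78215026855469) 0.0029856282103787324
scene mag 815 circ (334.71429443359375, 222.0) 20.012849807739258 @.0335 [0.49552409 0.09488402 0.0335    ] zmax 0.9782770862265544
   z 0.072 157 [0.51506135 0.10354793 0.06956906]
   z 0.09 37 [0.51662783 0.10430523 0.09013409]
   z 0.11 38 [0.51674917
[... 431 characters left out ...]
2857 0.00784102]
base ((565.8965454101562, -44.373634338378906), (110.1922378540039, 110.04566955566406), 11.408846855163574)
amber [0.62873895 0.21182095 0.12801384] 56
green [0.47939715 0.32528086 0.12789996] 64
jar1 [0.75519998 0.05921551 0.10914674] 171
jar2 [ 0.75748562 -0.23687719  0.10850933] 176
[[-1.22838111e-03  9.65076399e-01  2.61965713e-01  6.66586656e-02]
 [ 9.99998885e-01  9.63105700e-04  1.14102398e-03  3.02292837e-04]
 [ 8.48874643e-04  2.61966822e-01 -9.65076507e-01 -1.43364578e-01]
 [ 0.00000000e+00  0.00000000e+00  0.00000000e+00  1.00000000e+00]] [[312.00141219   0.         279.22687262]
 [  0.         312.00141219 207.02916689]
 [  0.           0.           1.        ]]
```

Request:
play_rows:
  moves:
    - [1,[-3.1,-2.19,0],[0,0,0]]
    - [1,[-3.1,-2.19,0],[0,0,0]]
    - [1,[-3.1,-2.19,0],[0,0,0]]
    - [1,[-3.1,-2.19,0],[0,0,0]]
    - [1,[-3.1,-2.19,0],[0,0,0]]
    - [1,[-3.1,-2.19,0],[0,0,0]]
    - [1,[-3.1,-2.19,0],[0,0,0]]
    - [1,[-3.1,-2.19,0],[0,0,0]]
    - [1,[-3.1,-2.19,0],[0,0,0]]
    - [1,[-3.1,-2.19,0],[0,0,0]]
    - [1,[-3.1,-2.19,0],[0,0,0]]
    - [1,[-3.1,-2.19,0],[0,0,0]]

```text
clock: 1.1
eef_pos: [0.4214, 0.1306, 0.2311]
tool_rot: [0.131, 0.991, -0.0, -0.0]
ft_force: [0.6, 1.5, 0.2]
grip_width: 0.0851
```

Request:
play_rows:
  moves:
    - [1,[-3.1,-2.19,0],[0,0,0]]
    - [1,[-3.1,-2.19,0],[0,0,0]]
    - [1,[-3.1,-2.19,0],[0,0,0]]
    - [1,[-3.1,-2.19,0],[0,0,0]]
    - [1,[-3.1,-2.19,0],[0,0,0]]
    - [1,[-3.1,-2.19,0],[0,0,0]]
    - [1,[0,0,2],[0,0,0]]
    - [1,[0,0,2],[0,0,0]]
    - [1,[0,0,0],[0,0,0]]
    - [1,[0,0,0],[0,0,0]]

```text
clock: 1.93
eef_pos: [0.5649, -0.0428, 0.1897]
tool_rot: [0.131, 0.991, -0.0, -0.002]
ft_force: [0.4, 0.2, 0.8]
grip_width: 0.0854
```

```bash
cat > w.py <<'E'
from h import *
import sys
im,dep,obs=shot("wrist",sys.argv[1])
v,u=np.mgrid[0:420:2,0:560:2];u=u.ravel();v=v.ravel();P=cloud("wrist",np.c_[u,v],dep,obs)
print(obs["eef_pos"],obs["tool_rot"],obs["ft_force"],obs["grip_width"])
for a,t in((.106,.003),(.078,.003),(.141,.003)):
    q=(abs(P[:,2]-a)<t)&(dep[v,u]>.05)
    if q.any(): print(a,q.sum(),np.median(P[q],0),P[q].min(0),P[q].max(0))
E
python3 w.py w1
```

```text
[ 0.56492696 -0.04283683  0.18971616] [ 1.31148337e-01  9.91360099e-01 -1.29115221e-04 -2.29147497e-03] [0.40629052 0.24281806 0.77407157] 0.08540380513492829
0.106 199 [ 0.56150129 -0.04270967  0.10666529] [ 0.49417947 -0.0559976   0.10300428] [0.75306399 0.09803399 0.10889355]
0.078 1312 [ 0.5599826  -0.04307193  0.07887238] [ 0.49391002 -0.26415636  0.07506952] [0.73038388 0.09843529 0.08091013]
0.141 411 [0.50730423 0.09969736 0.14158065] [0.49582806 0.08803939 0.13801904] [0.51967249 0.11282961 0.14361243]
```

View pics/w1.png

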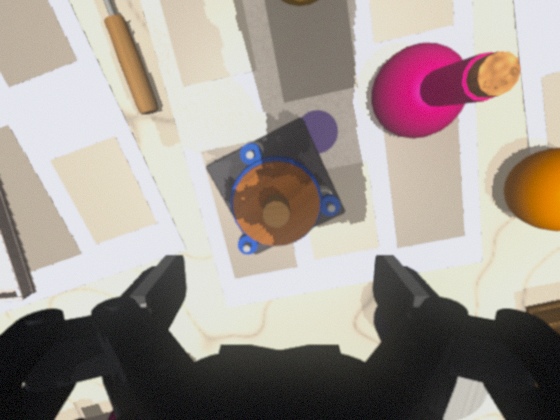

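Wrist view: the knob at (276,212) is between the fingers. The posts at (250,155), (331,206) and (247,245) are level with the disc, and the magenta flask (420,90) agrees with the earlier estimate. Next I grasp the knob.

Request:
play_rows:
  moves:
    - [1,[0,-0.1,2.5],[0,0,0]]
    - [1,[0,0,2.5],[0,0,0]]
    - [1,[0,0,2.0],[0,0,0]]
    - [1,[0,0,2.0],[0,0,0]]
    - [1,[0,0,1.0],[0,0,0]]
    - [1,[0,0,0.5],[0,0,0]]
    - [-1,[0,0,0],[0,0,0]]
    - [-1,[0,0,0],[0,0,0]]
    - [-1,[0,0,0],[0,0,0]]
    - [-1,[0,0,0],[0,0,0]]
    - [-1,[0,0,0],[0,0,0]]
    - [-1,[0,0,0],[0,0,0]]

```text
clock: 2.98
eef_pos: [0.5667, -0.0439, 0.0871]
tool_rot: [0.131, 0.991, -0.0, 0.001]
ft_force: [0.6, -1.0, 0.5]
grip_width: 0.0195
```

Request:
play_rows:
  moves:
    - [-1,[0,0,0],[0,0,0]]
    - [-1,[0,0,0],[0,0,0]]
    - [-1,[0,0,-0.5],[0,0,0]]
    - [-1,[0,0,-1],[0,0,0]]
    - [-1,[0,0,-1.5],[0,0,0]]
    - [-1,[0,0,-2],[0,0,0]]
    - [-1,[0,0,-2],[0,0,0]]
    - [-1,[0,0,-2],[0,0,0]]
    - [-1,[0,0,0],[0,0,0]]

```text
clock: 3.73
eef_pos: [0.5685, -0.0439, 0.1815]
tool_rot: [0.131, 0.991, 0.0, 0.004]
ft_force: [2.1, -0.3, -0.6]
grip_width: 0.0195
```

```bash
python3 w.py w2
```

```text
[ 0.5685397  -0.04390459  0.18152724] [1.30987830e-01 9.91375656e-01 2.71879334e-04 4.05250690e-03] [ 2.09698742 -0.28462162 -0.565206  ] 0.019545236152577257
0.106 52 [0.50704314 0.08911614 0.10613446] [0.4937703  0.08688678 0.10334919] [0.52014446 0.0981264  0.1089029 ]
0.078 70 [0.51693155 0.08642365 0.07824254] [ 0.49398716 -0.05699147  0.07505653] [0.73047348 0.0994706  0.08071524]
0.141 480 [0.50742882 0.09946529 0.14153191] [0.4957407  0.08841089 0.13814886] [0.51953068 0.11201772 0.14352612]
```

View pics/w2.png

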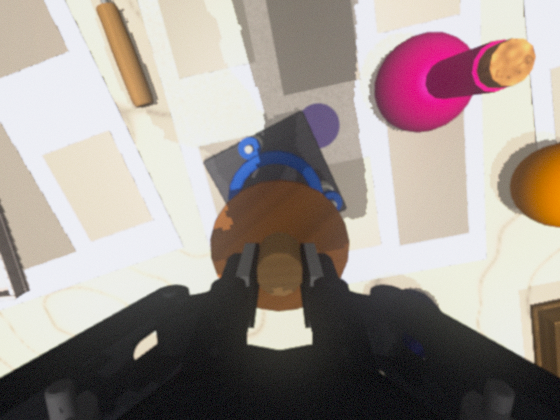

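The cover is held, with its disc centred near (280,245). I'll measure its height and tilt in the hand.

```bash
cat > d.py <<'E'
from h import *
D=np.load("pics/w2.npz");obs=bot.get_obs();print(obs["eef_pos"],obs["tool_rot"])
v,u=np.mgrid[185:300,212:350];u=u.ravel();v=v.ravel();P=cloud("wrist",np.c_[u,v],D["dep"],obs)
h=cv2.cvtColor(D["im"],cv2.COLOR_RGB2HSV)[v,u].astype(int)
q=(h[:,0]<18)&(h[:,1]>120)&(h[:,2]>40);z=P[:,2]
print(np.histogram(z[q],np.arange(.05,.22,.005)))
m=np.median(z[q]);q&=abs(z-m)<.012
for _ in range(4):
    a=np.linalg.lstsq(np.c_[P[q][:,:2],np.ones(q.sum())],z[q],rcond=None)[0];r=z-np.c_[P[:,:2],np.ones(len(P))]@a;q&=abs(r)<.003
print(a[:2],q.sum(),P[q].mean(0),P[q].min(0),P[q].max(0))
E
python3 d.py
```

```text
[ 0.5677179  -0.04387087  0.17928496] [1.31031679e-01 9.91374271e-01 1.71376534e-04 2.77938027e-03]
(array([   0,    0,    0,    0,    0,    0,    0,    0,    0,    0,    0,
          0,    0,    0,    0,    0,    0,    0,    0,    0,    0,    0,
          0, 2228, 3733,   90,  102,  110,  112, 1477,    2,    0,    0]), array([0.05 , 0.055, 0.06 , 0.065, 0.07 , 0.075, 0.08 , 0.085, 0.09 ,
       0.095, 0.1  , 0.105, 0.11 , 0.115, 0.12 , 0.125, 0.13 , 0.135,
       0.14 , 0.145, 0.15 , 0.155, 0.16 , 0.165, 0.17 , 0.175, 0.18 ,
       0.185, 0.19 , 0.195, 0.2  , 0.205, 0.21 , 0.215]))
[ 0.00480137 -0.00140111] 5917 [ 0.55303468 -0.0366463   0.17019715] [ 0.52956515 -0.0787631   0.16740204] [ 0.59747229 -0.00809307  0.17323347]
```

Request:
play_rows:
  moves:
    - [-1,[-0.41,-3.02,0],[0,0,0]]
    - [-1,[-0.41,-3.02,0],[0,0,0]]
    - [-1,[-0.41,-3.02,0],[0,0,0]]
    - [-1,[-0.41,-3.02,0],[0,0,0]]
    - [-1,[-0.41,-3.02,0],[0,0,0]]
    - [-1,[-0.41,-3.02,0],[0,0,0]]
    - [-1,[-0.41,-3.02,0],[0,0,0]]
    - [-1,[-0.41,-3.02,0],[0,0,0]]
    - [-1,[-0.41,-3.02,0],[0,0,0]]
    - [-1,[-0.41,-3.02,0],[0,0,0]]
    - [-1,[-0.41,-3.02,0],[0,0,0]]
    - [-1,[-0.41,-3.02,0],[0,0,0]]

```text
clock: 4.78
eef_pos: [0.5183, -0.4074, 0.1746]
tool_rot: [0.131, 0.991, 0.001, -0.001]
ft_force: [0.4, -0.0, -1.0]
grip_width: 0.0198
```

Request:
play_rows:
  moves:
    - [-1,[0,0,0],[0,0,0]]
    - [-1,[0,0,2],[0,0,0]]
    - [-1,[0,0,2],[0,0,0]]
    - [-1,[0,0,2],[0,0,0]]
    - [-1,[0,0,2],[0,0,0]]
    - [-1,[0,0,2],[0,0,0]]
    - [-1,[0,0,2],[0,0,0]]
    - [-1,[0,0,0],[0,0,0]]
    - [-1,[0,0,0],[0,0,0]]

```text
clock: 5.53
eef_pos: [0.5178, -0.4048, 0.0539]
tool_rot: [0.131, 0.991, 0.002, -0.002]
ft_force: [-0.5, -0.3, 0.3]
grip_width: 0.0195
```

```bash
python3 - <<'E'
from h import *
im,dep,obs=shot("wrist","w3");print(obs["eef_pos"],obs["tool_rot"],obs["ft_force"])
im,dep,obs=shot("top","top3")
E
```

```text
[ 0.51780457 -0.4048356   0.05391318] [ 0.13089871  0.99139151  0.00150948 -0.00247561] [-0.4673264  -0.30348553  0.25950407]
```

View pics/w3.png

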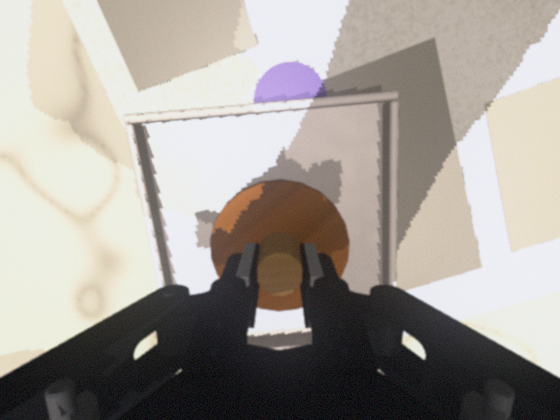

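The disc (280,245) is inside the tray walls, about central. Now I lower it and let go, opening only partly.

Request:
play_rows:
  moves:
    - [-1,[0,0,1],[0,0,0]]
    - [-1,[0,0,0.7],[0,0,0]]
    - [-1,[0,0,0.5],[0,0,0]]
    - [-1,[0,0,0.2],[0,0,0]]
    - [-1,[0,0,0],[0,0,0]]
    - [-1,[0,0,0],[0,0,0]]

```text
clock: 6.13
eef_pos: [0.5193, -0.4064, 0.0321]
tool_rot: [0.131, 0.991, 0.0, -0.0]
ft_force: [-0.9, -0.1, -0.2]
grip_width: 0.0198
```

Request:
play_rows:
  moves:
    - [-1,[0,0,0.2],[0,0,0]]
    - [-1,[0,0,0.1],[0,0,0]]
    - [-1,[0,0,0],[0,0,0]]
    - [0,[0,0,0],[0,0,0]]
    - [0,[0,0,0],[0,0,0]]
    - [0,[0,0,0],[0,0,0]]
    - [0,[0,0,0],[0,0,0]]
    - [0,[0,0,-1],[0,0,0]]
    - [0,[0,0,-2],[0,0,0]]
    - [0,[0,0,-3],[0,0,0]]
    - [0,[0,0,-3],[0,0,0]]
    - [0,[0,0,-3],[0,0,0]]

```text
clock: 7.13
eef_pos: [0.5192, -0.4064, 0.1513]
tool_rot: [0.131, 0.991, -0.0, 0.0]
ft_force: [-0.3, -0.4, -0.6]
grip_width: 0.0426
```

Request:
play_rows:
  moves:
    - [0,[0,0,-3],[0,0,0]]
    - [0,[0,0,-3],[0,0,0]]
    - [1,[0,0,-2],[0,0,0]]
    - [1,[0,0,0],[0,0,0]]

```text
clock: 7.47
eef_pos: [0.5215, -0.4081, 0.2369]
tool_rot: [0.131, 0.991, -0.003, 0.005]
ft_force: [0.6, 0.0, 1.4]
grip_width: 0.0656
```

```bash
python3 - <<'E'
from h import *
im,dep,obs=shot("wrist","w4");print(obs["eef_pos"],obs["tool_rot"],obs["ft_force"],obs["grip_width"])
v,u=np.mgrid[0:300,100:460];u=u.ravel();v=v.ravel();P=cloud("wrist",np.c_[u,v],dep,obs);z=P[:,2]
for a,t in((.047,.003),(.019,.003)):
    q=(abs(z-a)<t)&(np.hypot(P[:,0]-.52,P[:,1]+.406)<.05);print(a,q.sum(),P[q].mean(0),np.ptp(P[q],axis=0))
q=(abs(z-.02)<.005)&(np.abs(P[:,0]-.52)<.11)&(np.abs(P[:,1]+.406)<.11);print(cv2.minAreaRect(P[q][:,:2].astype(np.float32)*1000))
E
```

```text
[ 0.52146532 -0.40808395  0.23694937] [ 0.13100559  0.99136413 -0.00298597  0.00507725] [0.58818086 0.02593483 1.35767398] 0.06560857384185939
0.047 305 [ 0.51755031 -0.40559778  0.04771934] [0.02140857 0.02115398 0.00473929]
0.019 2782 [ 0.51601447 -0.40529984  0.01981442] [0.0744228  0.07336861 0.00590662]
((519.3923950195312, -409.43896484375), (150.2119598388672, 160.73622131347656), 79.78656768798828)
```

View pics/w4.png

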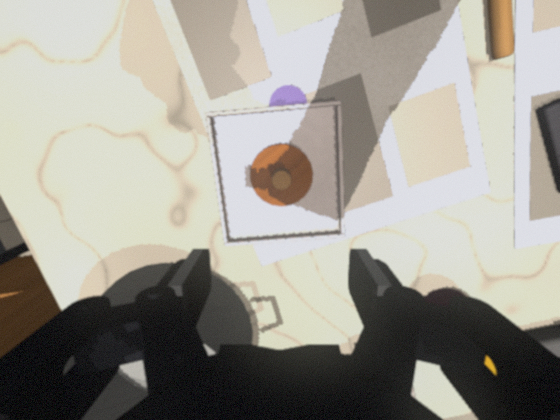

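The cover is flat on the tray floor: knob top at z=0.0477 and disc at 0.0198 as expected, about 3 mm from the tray centre. Now over to the magenta flask.

Request:
play_rows:
  moves:
    - [1,[1.02,3.48,0],[0,0,0]]
    - [1,[1.02,3.48,0],[0,0,0]]
    - [1,[1.02,3.48,0],[0,0,0]]
    - [1,[1.02,3.48,0],[0,0,0]]
    - [1,[1.02,3.48,0],[0,0,0]]
    - [1,[1.02,3.48,0],[0,0,0]]
    - [1,[1.02,3.48,0],[0,0,0]]
    - [1,[1.02,3.48,0],[0,0,0]]
    - [1,[1.02,3.48,0],[0,0,0]]
    - [1,[1.02,3.48,0],[0,0,0]]
    - [1,[1.02,3.48,0],[0,0,0]]
    - [1,[1.02,3.48,0],[0,0,0]]

```text
clock: 8.52
eef_pos: [0.5085, 0.0302, 0.2283]
tool_rot: [0.131, 0.991, -0.0, -0.001]
ft_force: [0.8, -0.2, 0.1]
grip_width: 0.0854
```

Request:
play_rows:
  moves:
    - [1,[1.02,3.48,0],[0,0,0]]
    - [1,[1.02,3.48,0],[0,0,0]]
    - [1,[0,0,0],[0,0,0]]
    - [1,[0,0,0],[0,0,0]]
    - [1,[0,0,0],[0,0,0]]

```text
clock: 8.93
eef_pos: [0.5074, 0.1009, 0.2285]
tool_rot: [0.131, 0.991, -0.001, -0.001]
ft_force: [0.2, 0.2, 0.6]
grip_width: 0.0855
```

```bash
python3 w.py w5
```

```text
[0.50740547 0.10090193 0.22848474] [ 1.30653452e-01  9.91427595e-01 -5.44727484e-04 -8.37776530e-04] [0.17344209 0.24466747 0.56899641] 0.08550042613423056
0.106 72 [0.47951988 0.31604484 0.10606298] [0.46426603 0.08862025 0.10319108] [0.61995667 0.33062688 0.10899767]
0.078 132 [0.6165594  0.25503482 0.07778183] [ 0.46372951 -0.05810058  0.07500781] [0.8328674  0.32814469 0.08095759]
0.141 181 [0.50746934 0.10125594 0.14180407] [0.49589218 0.08974964 0.13855643] [0.51885049 0.11259913 0.14376861]
```

View pics/w5.png

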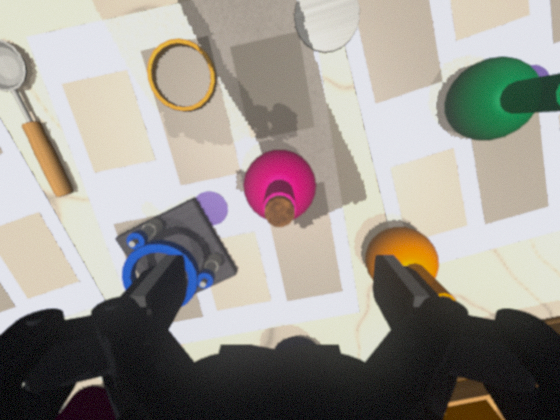

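Cork at (280,210) measures (0.5075,0.1012), within 1 mm of the tool axis. Descending to grip the neck at 105 mm.

Request:
play_rows:
  moves:
    - [1,[0,0,2.5],[0,0,0]]
    - [1,[0,0,2.5],[0,0,0]]
    - [1,[0,0,2.5],[0,0,0]]
    - [1,[0,0,2.5],[0,0,0]]
    - [1,[0,0,2.0],[0,0,0]]
    - [1,[0,0,1.5],[0,0,0]]
    - [1,[0,0,0.7],[0,0,0]]
    - [1,[0,0,0],[0,0,0]]
    - [-1,[0,0,0],[0,0,0]]
    - [-1,[0,0,0],[0,0,0]]
    - [-1,[0,0,0],[0,0,0]]
    - [-1,[0,0,0],[0,0,0]]

```text
clock: 9.98
eef_pos: [0.509, 0.1011, 0.0885]
tool_rot: [0.131, 0.991, 0.0, 0.001]
ft_force: [0.4, -0.3, 0.3]
grip_width: 0.0388
```

Request:
play_rows:
  moves:
    - [-1,[0,0,0],[0,0,0]]
    - [-1,[0,0,0],[0,0,0]]
    - [-1,[0,0,0],[0,0,0]]

```text
clock: 10.23
eef_pos: [0.5088, 0.1011, 0.0884]
tool_rot: [0.131, 0.991, 0.0, 0.001]
ft_force: [-0.8, -1.1, 5.3]
grip_width: 0.0267
```

Request:
play_rows:
  moves:
    - [-1,[0,0,-0.5],[0,0,0]]
    - [-1,[0,0,-1.5],[0,0,0]]
    - [-1,[0,0,-2],[0,0,0]]
    - [-1,[0,0,-2.5],[0,0,0]]
    - [-1,[0,0,-2.5],[0,0,0]]
    - [-1,[0,0,-2],[0,0,0]]
    - [-1,[0,0,0],[0,0,0]]
    - [-1,[0,0,0],[0,0,0]]
    - [-1,[0,0,0],[0,0,0]]

```text
clock: 10.98
eef_pos: [0.5072, 0.101, 0.196]
tool_rot: [0.131, 0.991, -0.0, -0.001]
ft_force: [-0.1, 0.3, -1.6]
grip_width: 0.0262
```

```bash
cat > f.py <<'E'
from h import *
import sys
# flask ball by sphere fit / cork in the two fixed views
for n in("scene","top"):
    im,dep,obs=shot(n,n+sys.argv[1])
    hsv=cv2.cvtColor(im,cv2.COLOR_RGB2HSV).astype(int)
    v,u=np.nonzero((hsv[...,0]>155)&(hsv[...,0]<177)&(hsv[...,1]>120)&(hsv[...,2]>40))
    P=cloud(n,np.c_[u,v],dep,obs);ok=(np.hypot(*(P[:,:2]-obs["eef_pos"][:2]).T)<.07)&(P[:,2]<obs["eef_pos"][2]+.02)
    P=P[ok]
    for _ in range(4):
        A=np.c_[2*P,np.ones(len(P))];b=(P**2).sum(1)
        # radius known 0.040: refine by lsq
        from scipy.optimize import least_squares
        s=least_squares(lambda c:np.linalg.norm(P-c,axis=1)-.04,np.r_[obs["eef_pos"][:2],obs["eef_pos"][2]-.055],loss="soft_l1",f_scale=.001).x
        P=P[abs(np.linalg.norm(P-s,axis=1)-.04)<.004]
    print(n,len(P),"ball",s,"foot z",s[2]-.0335,"rel tcp",s-obs["eef_pos"])
print(obs["eef_pos"],obs["tool_rot"],obs["ft_force"],obs["grip_width"],obs["clock"])
E
python3 f.py 6
```

```text
scene 800 ball [0.50438499 0.10115561 0.14167823] foot z 0.10817822709296723 rel tcp [-0.00282594  0.0001384  -0.05430492]
top 380 ball [0.50762074 0.10279585 0.14019313] foot z 0.10669312873035189 rel tcp [ 0.00075149  0.00185561 -0.0553024 ]
[0.50686925 0.10094025 0.19549553] [ 1.30957421e-01  9.91386456e-01 -5.04312332e-04 -1.67184026e-03] [-0.36600394  0.8788884  -2.11059926] 0.026695382364246387 11.0333
```

Request:
play_rows:
  moves:
    - [-1,[-0.8,-1.05,0],[0,0,0]]
    - [-1,[-1.59,-2.09,0],[0,0,0]]
    - [-1,[-1.59,-2.09,0],[0,0,0]]
    - [-1,[-1.59,-2.09,0],[0,0,0]]
    - [-1,[-1.59,-2.09,0],[0,0,0]]
    - [-1,[-1.59,-2.09,0],[0,0,0]]
    - [-1,[-0.8,-1.03,0],[0,0,0]]
    - [-1,[0,0,0],[0,0,0]]
    - [-1,[0,0,0],[0,0,0]]
    - [-1,[0,0,0],[0,0,0]]

```text
clock: 11.92
eef_pos: [0.5671, -0.0442, 0.1966]
tool_rot: [0.131, 0.991, 0.0, -0.001]
ft_force: [-0.0, 0.4, -2.2]
grip_width: 0.0266
```

```bash
python3 f.py 7
```

```text
scene 765 ball [ 0.56454169 -0.0442369   0.14246938] foot z 0.10896938231644998 rel tcp [-2.56355794e-03  1.11337763e-06 -5.41604771e-02]Traceback (most recent call last):
  File "f.py", line 8, in <module>
    P=cloud(n,np.c_[u,v],dep,obs);ok=(np.hypot(*(P[:,:2]-obs["eef_pos"][:2]).T)<.07)&(P[:,2]<obs["eef_pos"][2]+.02)
  File "h.py", line 17, in cloud
    o,d=rays(name,px,obs); px=np.atleast_2d(px).astype(int)
        ~~~~^^^^^^^^^^^^^
  File "h.py", line 11, in rays
    p=cv2.undistortPoints(px[:,None],K,np.array([i["k1"],0,0,0.]))[:,0]
      ~~~~~~~~~~~~~~~~~~~^^^^^^^^^^^^^^^^^^^^^^^^^^^^^^^^^^^^^^^^^
cv2.error: OpenCV(4.12.0) /io/opencv/modules/calib3d/src/undistort.dispatch.cpp:347: error: (-215:Assertion failed) CV_IS_MAT(_src) && CV_IS_MAT(_dst) && (_src->rows == 1 || _src->cols == 1) && (_dst->rows == 1 || _dst->cols == 1) && _src->cols + _src->rows - 1 == _dst->rows + _dst->cols - 1 && (CV_MAT_TYPE(_src->type) == CV_32FC2 || CV_MAT_TYPE(_src->type) == CV_64FC2) && (CV_MAT_TYPE(_dst->type) == CV_32FC2 || CV_MAT_TYPE(_dst->type) == CV_64FC2) in function 'cvUndistortPointsInternal'
```

View pics/scene7.png

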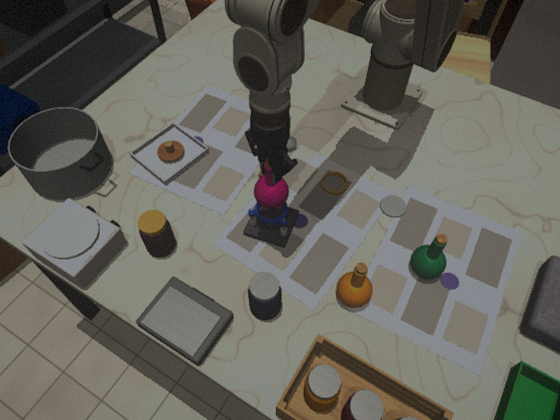

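The flask (270,190) hangs upright over the ring, within about 2 mm of its axis. Now I lower it to contact, watching the force.

Request:
play_rows:
  moves:
    - [-1,[0,0,1],[0,0,0]]
    - [-1,[0,0,1],[0,0,0]]
    - [-1,[0,0,1],[0,0,0]]
    - [-1,[0,0,0.6],[0,0,0]]
    - [-1,[0,0,0.3],[0,0,0]]
    - [-1,[0,0,0.3],[0,0,0]]
    - [-1,[0,0,0.3],[0,0,0]]
    - [-1,[0,0,0],[0,0,0]]
    - [-1,[0,0,0],[0,0,0]]

```text
clock: 12.77
eef_pos: [0.5675, -0.0448, 0.1526]
tool_rot: [0.131, 0.991, -0.0, -0.0]
ft_force: [-2.0, -0.0, 0.9]
grip_width: 0.0268
```

Request:
play_rows:
  moves:
    - [-1,[0,0,0.3],[0,0,0]]
    - [-1,[0,0,0.3],[0,0,0]]
    - [-1,[0,0,0.2],[0,0,0]]
    - [-1,[0,0,0.2],[0,0,0]]
    - [-1,[0,0,0],[0,0,0]]
    - [-1,[0,0,0],[0,0,0]]

```text
clock: 13.27
eef_pos: [0.5677, -0.0448, 0.1427]
tool_rot: [0.131, 0.991, -0.0, 0.0]
ft_force: [-4.2, -0.9, 5.2]
grip_width: 0.0268
```

The force rises as the spring predicts. There is a small lateral load in -x, so I ease 1.5 mm that way and keep pressing.

Request:
play_rows:
  moves:
    - [-1,[0.15,-0.04,0],[0,0,0]]
    - [-1,[0,0,0.2],[0,0,0]]
    - [-1,[0,0,0.2],[0,0,0]]
    - [-1,[0,0,0.2],[0,0,0]]
    - [-1,[0,0,0.1],[0,0,0]]
    - [-1,[0,0,0],[0,0,0]]
    - [-1,[0,0,0],[0,0,0]]

```text
clock: 13.85
eef_pos: [0.567, -0.0451, 0.1366]
tool_rot: [0.131, 0.991, -0.0, 0.001]
ft_force: [-3.8, -1.1, 7.3]
grip_width: 0.0266
```

Request:
play_rows:
  moves:
    - [-1,[0,0,0.2],[0,0,0]]
    - [-1,[0,0,0.1],[0,0,0]]
    - [-1,[0,0,0],[0,0,0]]
    - [-1,[0,0,0],[0,0,0]]

```text
clock: 14.18
eef_pos: [0.567, -0.0451, 0.1339]
tool_rot: [0.131, 0.991, -0.0, 0.001]
ft_force: [-4.5, -1.0, 9.2]
grip_width: 0.0267
```

Request:
play_rows:
  moves:
    - [-1,[0.05,0,0.2],[0,0,0]]
    - [-1,[0,0,0.1],[0,0,0]]
    - [-1,[0,0,0],[0,0,0]]
    - [-1,[0,0,0],[0,0,0]]
    - [-1,[0,0,0],[0,0,0]]

```text
clock: 14.6
eef_pos: [0.5669, -0.0453, 0.133]
tool_rot: [0.131, 0.991, -0.0, 0.003]
ft_force: [-6.9, -1.5, 18.0]
grip_width: 0.0265
```

The force jumped to 18 N with only 0.9 mm of motion, so the ring is at its stop. Checking in the pictures before handing in.

```bash
sed -i 's/for n in("scene","top"):/for n in("scene",):/' f.py; python3 f.py 8; python3 - <<'E'
from h import *
obs=bot.get_obs();im,dep,_=shot("scene","s9")
c=im[150:290,200:340];cv2.imwrite("pics/crop9.png",cv2.resize(c,(560,560),interpolation=cv2.INTER_CUBIC)[:,:,::-1])
hsv=cv2.cvtColor(im,cv2.COLOR_RGB2HSV).astype(int);v,u=np.nonzero((hsv[...,0]>105)&(hsv[...,0]<122)&(hsv[...,1]>150)&(hsv[...,2]>50))
P=cloud("scene",np.c_[u,v],dep,obs);r=np.hypot(P[:,0]-.566,P[:,1]+.0443);q=(r>.028)&(r<.042)
print("ring z pct",np.percentile(P[q,2],[50,80,90,95]),q.sum())
v,u=np.mgrid[130:175,150:195];P=cloud("scene",np.c_[u.ravel(),v.ravel()],dep,obs);q=abs(P[:,2]-.047)<.004;print("knob",P[q].mean(0),q.sum())
print(obs["ft_force"],obs["joint_vel"].round(3))
E
```

```text
scene 660 ball [ 0.56399095 -0.04520536  0.07911818] foot z 0.04561817597509432 rel tcp [-2.93789974e-03  9.61119887e-05 -5.39033436e-02]
[ 0.56692885 -0.04530147  0.13302152] [ 1.31215355e-01  9.91350508e-01 -4.42166021e-04  2.55062087e-03] [-6.90834576 -1.48179476 17.9546584 ] 0.026539769221457055 14.6
ring z pct [0.05107694 0.05282222 0.05300362 0.05327393] 15
knob [ 0.51821483 -0.40345512  0.04724051] 39
[-7.98519649 -2.26317615 18.35874881] [ 0.     0.     0.001 -0.    -0.    -0.   ]
```

View pics/crop9.png

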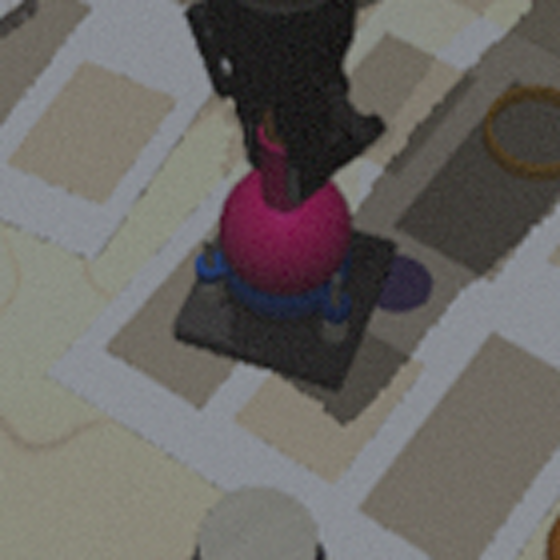

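The flask sits upright in the ring. The ring top is at about 0.052–0.053 m and the foot at 0.0456 m, so it is fully pressed. Handing in.

```bash
python3 -c "
from workcell import bot
print(bot.job_done()); o=bot.get_obs(); print(o['clock'],o['eef_pos'],o['ft_force'],o['grip_width'])"
```

```text
the job is handed in; nothing more can be done
None
the job is handed in; nothing more can be done
```

The magenta flask is seated upright in the blue ring, pressed down to the bottom stop. The gripper is still holding it there for you to close the clamp. The job was handed in at about 14.7 s of the 58 s; no verdict is reported.

- **Cover:** it lies flat and knob up in the white tray, let go, about 4–6 mm from the tray centre. The knob top reads 47 mm above the table, as expected for the cover on the tray floor.
- **Flask:** its foot is at about 45.6 mm, 6–7 mm below the ring's top face. The ball is within about 2 mm of the ring's axis, and the neck is still gripped (opening 26.5 mm).
- **Ring:** its top face reads about 52–53 mm, against 52 mm when fully pressed. The wrist force rose from 9 to 18 N over the last 0.9 mm, so it is on the stop.
- **Other items:** the arm kept clear of the other flasks, the jars, the spoon, the band and the lid. I did not measure their positions again at the end.

**Small disagreements:** a sideways force of 7–8 N remained at the end despite a 2 mm correction. The grip read 2–2.5 mm narrower than the knob and 1.5 mm narrower than the neck; neither slipped visibly.

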